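# Clip a sample tube into the tube rocker

### The arm

A 7-joint arm with a two-finger parallel gripper is mounted at the origin on a cart in front of the work surface, level with it; the furniture and walls round the work are solid. World frame = base frame: x ahead of the robot, y to its left, z up, the work surface at z = 0. Lengths are in m, angles in rad, forces in N, time in s.
With the tool pointing down it reaches from about 0.425 to 0.925 m from the base axis. Payload 6.8 kg.
Tool frame: the origin (TCP) lies on the centre line of the jaws, within the pads' length; the fingertips stand 19 mm ahead of it and the grasp point (between the pads) is the TCP; z points along the fingers, y is the line along which they close (so a half turn about z gives the same grasp; the last joint's range is limited). The gripper opens to 85 mm and grips with 20 to 120 N. Pads are 22 mm wide; open, the fingers measure 114 mm over their backs; the gripper's body (76 mm by 85 mm) begins 54 mm behind the grasp point. The pads swing forward as they close: fully open they stand 13 mm farther back than shut.
Start: joints at [1.237, 0.477, 0.022, 1.555, -0.011, 1.109, -0.083], TCP at [0.151, -0.658, 0.23] pointing down, gripper open.
Joint ranges: [-2.96, 2.96], [-0.34, 2.1], [-1.41, 1.46], [0.24, 2.44], [-1.37, 4.51], [0.17, 1.92], [-2.96, 2.96]. Speed limits (rad/s): [2.39, 2.39, 3.14, 3.14, 3.14, 3.14, 3.14].

### API

Orientations are given as a rotation vector (axis times angle).
In Python, from bench import r gives the robot as it stands. The module is installed in compiled form; this text tells all that it offers.
- The arm moves only by the tool arm_command, never from a script. Its argument "rows" is a list of rows, each an object of numbers: "fingers": the opening, from -1 (shut) to 1 (fully open); "x", "y", "z": the shift along the tool's x, y, z in m; "ax", "ay", "az": the turn, a rotation vector about the tool's x, y, z in degrees. In form: [{"fingers": .., "x": .., "y": .., "z": .., "ax": .., "ay": .., "az": ..}, ...]. A call has 1 to 10 rows; each row shifts and turns the commanded pose from where the row before left it, along the tool's axes as they then stand; what a row does not reach is not made up. A row lasts 1/12 s, in which the tool goes at most 41.7 mm and 7.16 degrees, less where a joint would pass 70% of its speed; a pose out of reach is approached as far as the arm can. A call is refused whole if a number of a shift passes 0.0417 or a number of a turn 7.16, either way. A call with a gripper value outside its range is refused whole. The fingers move at their own pace and stop on an object; "grip_force" is the grip in N (left out, the last holds). Time passes only in rows, so rows that do not move let the fingers close. It gives the time, the measured TCP pose, the force, the opening and the grip force at its end, in the units of the state.
- r.get_obs(): the state, without advancing time (a new reading comes with each control period).
- r.grab_frame(name): name is "side" or "top" or "wrist"; returns a dict with "frame" (384x512x3 uint8, red, green, blue), "depth" (384x512 float32, m along the optical axis (not along the pixel's ray), 0 where there is no reading), "K" (3x3 intrinsics, pixels), "world_from_camera" (4x4, takes a point from camera to world coordinates). Camera axes: x right, y down, z forward; pixel columns grow to the right and rows downward; lengths in m; the calibration is good to about 2 mm. A picture is of the moment at which its call begins.
- r.hand_in(): hands the job in; it is judged then, once.
The state is a dict: "clock": time; "joints": joint angles; "qvel": joint speeds; "tau": joint torques, N m; "tcp_pos": TCP position; "orientation": TCP orientation; "contact_force": force on the tool from outside, world axes, zero at the start; "moment": the same for the moment, N m; "grip_width": finger opening in m; "gripper_force": force on a finger pad.
Only numpy, scipy, OpenCV 4.12 (cv2) and the standard library are available. Lean on these libraries where they do the work, as an engineer would, in place of code of your own. Each camera call takes 0.05 s, during which the arm holds its last target. There are 200 camera calls.

### The job

Take the upright tube with the blue cap, lay it on its side in the mouths of the two spring clips on the tube rocker, with both clips at its barrel, and press it down until it snaps fully home in both clips. Keep pressing down on it: finish while you are still holding the tube pressed firmly down in the clips. Do not move the red-capped tube, the timer, the cassettes or the mould.

Things in the scene. Friction and masses are not known exactly. Their poses are not given: they have to be found in the camera images.
- tube_blue: Sample tube with a ribbed blue screw cap, loose, standing upright on the bench at the start, about 0.07 kg. Plain white round barrel 30 mm in diameter and 116 mm long (the lower part looks beige), then the cap, 34 mm in diameter and 24 mm long; 140 mm overall. Origin at the centre of its flat foot; own z axis runs along the tube to the cap.
- tube_blue_mid (a point): Point on the blue tube's axis at the middle of its barrel, 58 mm from the foot.
- tube_red: An identical tube with a red cap, standing upright; must stay where it stands. Origin at the centre of its foot.
- rocker: Tube rocker, fixed to the bench: white and grey block 180 mm long (own x), 116 mm wide (own y), deck 45 mm above the bench, control panel on its long +y side, which faces the robot. Two pairs of steel spring clips stand on the deck along its middle. Between the pairs 54 mm are free for fingers. Origin under the centre of the block, at bench height.
- clip_mouth (a point): Point on the axis of a tube that lies on its side in both open mouths, on the beads, not yet pressed in: about 90 mm above the bench, midway between the pairs. The axis runs along the rocker's x; the cap may point either way. Pressed down at its middle the tube resists with up to about 15 N, then the force suddenly drops and it goes 24 mm down to the seat.
- clip_seat (a point): Point on the axis of a tube that is fully home, midway between the two pairs of clips, 66 mm above the bench; axes as the rocker's. The tube's barrel then lies on a black rubber strip (84 x 18 mm, top 51 mm above the bench). The springs clamp a seated tube only lightly (about 4 N in all); press on with 5 to 15 N.
- clip_a (a point): Middle of the pair of clips at x = -32 mm, between its beads, 77.5 mm above the bench (the other pair is at x = +32 mm). A pair is 10 mm wide along x; its two jaws face each other across y and swing outward on springs. Each has a round bead, radius 5 mm, its axis 16 mm from the middle at rest, and above it a lead-in flare whose edge is 27 mm from the middle, 90 mm above the bench.
- timer: Red bench timer, 78 x 62 x 17 mm, loose bystander lying flat. Origin under its centre.
- cassette_green: Green tissue cassette with a wax block, 29 x 40 x 12 mm, loose bystander. Origin under its centre.
- cassette_pink: Pink tissue cassette with a wax block, 29 x 40 x 12 mm, loose bystander. Origin under its centre.
- mould: Small stainless base mould, 31 x 43 x 12 mm, loose bystander. Origin under its centre.
- labeller_side (a point): Foot of the left (+y) side wall of the slide labeller, the fixed white machine with a blue lid that stands to the right of the work: this wall runs along x for 170 mm (this point is at its middle) and the machine is 130 mm tall. Keep the gripper clear of it.
Not all that is in view belongs to the job. Of the things that look like the rocker, the larger one is meant.

How it is judged:
By the outcome, as a careful person would: the job done as asked, in the order asked, and still so for the second after the job is handed in, while the arm keeps its last pose, push and grip.
It also fails if it takes over 61 s, if anything falls off the work surface, if the arm or the gripper's body presses on something with over 40 N, if the wrist force passes 120 N, or if a joint passes its speed limit or range.

## Working session

There is one attempt and no reset: what is moved stays moved. The work goes in short steps, Python scripts to look and compute and a tool call to move; the robot and the scene stay as the last step left them, time stands still between calls to the robot, and variables do not carry over. Pictures are saved under pics/ and viewed, at most 10 in all, crops included, and the job is handed in when it is done.

Besides the shell and the picture viewer there is one more tool, called after "Emit:" as name(argument=value, ...), one argument or row to a line, values as JSON. arm_command: Moves the arm, as the interface text tells. Its arguments: {"type":"object","properties":{"rows":{"type":"array"},"grip_force":{"type":"number"}},"required":["rows"]}

```bash
mkdir -p pics; cat > h.py <<'E'
import numpy as np, cv2, pickle
from bench import r
def grab(n,tag):
    f=r.grab_frame(n); pickle.dump(f,open(f'pics/{tag}.pkl','wb')); cv2.imwrite(f'pics/{tag}.png',f['frame'][:,:,::-1]); return f
def load(tag): return pickle.load(open(f'pics/{tag}.pkl','rb'))
def cloud(f):
    d=f['depth']; v,u=np.mgrid[:d.shape[0],:d.shape[1]]
    p=np.stack([u,v,np.ones_like(u)],-1)@np.linalg.inv(f['K']).T*d[...,None]
    T=f['world_from_camera']; return p@T[:3,:3].T+T[:3,3]
def ray(f,u,v):
    T=f['world_from_camera']; return T[:3,3],T[:3,:3]@(np.linalg.inv(f['K'])@[u,v,1])
def onz(f,u,v,z):
    o,d=ray(f,u,v); return o+d*(z-o[2])/d[2]
def tri(f1,p1,f2,p2):
    o1,d1=ray(f1,*p1);o2,d2=ray(f2,*p2)
    s=np.linalg.lstsq(np.c_[d1,-d2],o2-o1,rcond=None)[0]; a=o1+d1*s[0];b=o2+d2*s[1]
    return (a+b)/2,np.linalg.norm(a-b)
E
python3 - <<'E'
from h import *
print(r.get_obs())
a=grab('top','top0');b=grab('side','side0')
cv2.imwrite('pics/both0.png',cv2.resize(np.vstack([a['frame'],b['frame']])[:,:,::-1],None,fx=.78,fy=.78))
E
```

```text
{'clock': 0.0, 'joints': array([ 1.23689503,  0.47778999,  0.02235728,  1.55645322, -0.01150773,
        1.10930936, -0.08310617]), 'qvel': array([-0.00071375,  0.00173109, -0.00015118,  0.00121347,  0.00115392,
        0.00139753, -0.00031869]), 'tau': array([-1.63935107e-03, -5.96456265e+01,  1.60741836e+00, -2.81199056e+01,
        1.24703109e-02,  9.26051434e-03,  1.25069900e-05]), 'tcp_pos': array([ 0.15096654, -0.6572875 ,  0.2291321 ]), 'orientation': array([-3.11980442e+00, -3.53726449e-01,  5.37046502e-04]), 'contact_force': array([-0.97898465, -0.3015671 ,  0.3565827 ]), 'moment': array([-0.013481  , -0.07308743, -0.01578835]), 'gripper_force': 0.0, 'grip_width': 0.08530805662423037}
```

View pics/top0.png

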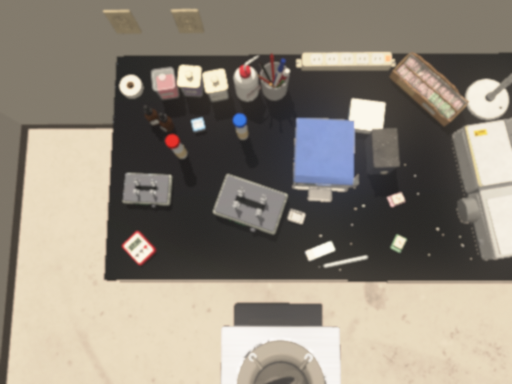

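View pics/side0.png

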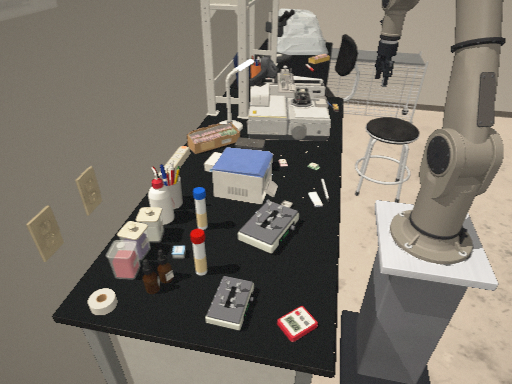

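The top view shows the tubes at (240,121) with a blue cap and (173,142) with a red cap. The rocker lookalikes are the larger one at (250,204) and the smaller one at (148,189). In the side view they are: blue (200,207), red (199,252), large rocker (268,226), small rocker (230,302). By the description I choose the blue tube and the larger rocker. Next I measure both and check the choice in a crop.

```bash
python3 - <<'E'
from h import *
a=load('top0');b=load('side0')
def m(f,lo,hi,box):
    h=cv2.cvtColor(f['frame'],cv2.COLOR_RGB2HSV); k=cv2.inRange(h,lo,hi); z=np.zeros_like(k); x0,y0,x1,y1=box; z[y0:y1,x0:x1]=k[y0:y1,x0:x1]; return z>0
for n,f,box in (('top',a,(228,108,252,145)),('side',b,(185,180,215,235))):
    k=m(f,(100,120,60),(125,255,255),box); c=cloud(f); P=c[k&(f['depth']>0)]
    v,u=np.nonzero(k); print(n,k.sum(),u.mean(),v.mean(),u.min(),u.max(),v.min(),v.max(),np.median(P,0),P.min(0),P.max(0))
    x0,y0,x1,y1=box
    Q=c[y0:y1,x0:x1].reshape(-1,3);Q=Q[(Q[:,2]>.02)&(Q[:,2]<.2)]
    for z in np.arange(.02,.16,.02):
        q=Q[abs(Q[:,2]-z)<.01]
        if len(q): print(' z',round(z,2),len(q),q.mean(0).round(4),np.ptp(q,0).round(3))
# rocker deck
c=cloud(a); s=np.zeros(c.shape[:2],bool); s[165:245,200:300]=1
k=s&(c[...,2]>.035)&(c[...,2]<.058)
n,l,st,ce=cv2.connectedComponentsWithStats(k.astype(np.uint8)); i=1+np.argmax(st[1:,4]); k=l==i
P=c[k]; print('deck',st[i],P.mean(0),np.median(P[:,2])); 
R=cv2.minAreaRect((P[:,:2]*1000).astype(np.float32)); print(R)
k2=s&(c[...,2]>.065)&(c[...,2]<.12); P=c[k2]; print('clips',P.mean(0)if len(P) else None,P.round(3)[:40].tolist())
crop=[cv2.resize(a['frame'][95:250,195:315],None,fx=3.5,fy=3.5,interpolation=2),cv2.resize(b['frame'][170:270,180:305],None,fx=3,fy=5.425,interpolation=2)]
h=min(x.shape[0] for x in crop); cv2.imwrite('pics/crop0.png',np.hstack([x[:h] for x in crop])[:,:795,::-1])
E
```

```text
top 173 239.1907514450867 119.52023121387283 232 246 113 126 [0.68916158 0.10597548 0.13983381] [ 0.67233752  0.08792119 -0.00287294] [0.75420618 0.1370088  0.14577879]
 z 0.02 8 [0.6766 0.1037 0.0241] [0.007 0.023 0.006]
 z 0.04 23 [0.6779 0.102  0.0394] [0.014 0.029 0.02 ]
 z 0.06 27 [0.6784 0.1027 0.0605] [0.016 0.028 0.019]
 z 0.08 19 [0.6777 0.101  0.0815] [0.011 0.025 0.018]
 z 0.1 23 [0.6783 0.1012 0.0982] [0.014 0.027 0.02 ]
 z 0.12 20 [0.6766 0.1031 0.1228] [0.013 0.032 0.019]
 z 0.14 140 [0.6878 0.104  0.1401] [0.033 0.034 0.015]
side 155 198.78064516129032 192.78709677419354 192 205 187 199 [0.68668082 0.11494309 0.13467423] [ 0.67124476 -0.09533419 -0.00256467] [0.78771967 0.12648087 0.14247049]
 z 0.02 29 [0.6833 0.107  0.0245] [0.03  0.168 0.01 ]
 z 0.04 59 [0.6852 0.1046 0.0398] [0.028 0.171 0.019]
 z 0.06 63 [0.6852 0.0967 0.0608] [0.03  0.172 0.02 ]
 z 0.08 53 [0.6849 0.1121 0.0798] [0.027 0.167 0.019]
 z 0.1 57 [0.6836 0.1172 0.0996] [0.031 0.02  0.019]
 z 0.12 60 [0.6838 0.1189 0.1213] [0.035 0.022 0.019]
 z 0.14 165 [0.6625 0.1865 0.139 ] [0.09  0.199 0.012]
deck 
[... 448 characters left out ...]
.045, 0.118], [0.529, -0.047, 0.117], [0.529, -0.05, 0.117], [0.535, -0.039, 0.072], [0.53, -0.04, 0.096], [0.531, -0.043, 0.091], [0.53, -0.046, 0.096], [0.53, -0.048, 0.097], [0.53, -0.051, 0.099], [0.532, -0.039, 0.075], [0.531, -0.041, 0.08], [0.53, -0.044, 0.081], [0.53, -0.046, 0.085], [0.53, -0.049, 0.084], [0.53, -0.052, 0.084], [0.53, -0.044, 0.068], [0.529, -0.047, 0.071], [0.529, -0.05, 0.073], [0.53, -0.053, 0.066], [0.521, 0.105, 0.089], [0.519, 0.106, 0.084], [0.519, 0.103, 0.085], [0.518, 0.1, 0.091], [0.519, 0.097, 0.086], [0.515, 0.105, 0.09], [0.516, 0.103, 0.088], [0.515, 0.1, 0.094], [0.514, 0.108, 0.081], [0.514, 0.105, 0.086], [0.513, 0.102, 0.091], [0.513, 0.1, 0.087]]
```

View pics/crop0.png

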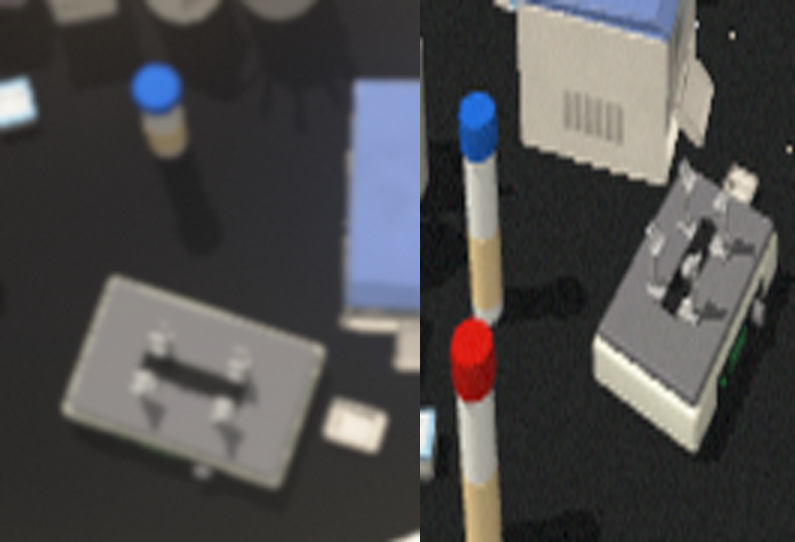

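The crop confirms the blue-capped tube and the larger rocker, with its clip pairs and black strip. Next I need the heights of the obstacles near the path. In the same turn I raise the arm and start the swing.

```bash
python3 - <<'E'
from h import *
a=load('top0');b=load('side0')
P=np.vstack([cloud(a)[a['depth']>0],cloud(b)[b['depth']>0]])
P=P[(P[:,2]<.6)&(P[:,0]>.2)&(P[:,0]<.95)&(abs(P[:,1])<.7)]
xs=np.arange(.25,.95,.05); ys=np.arange(.5,-.7,-.05)
print('y   ',' '.join('%4d'%(y*100-2.5) for y in ys))
for x in xs[::-1]:
    print('%.3f'%(x+.025),' '.join('%4d'%(1000*np.percentile(q,97)) if len(q:=P[(P[:,0]>=x)&(P[:,0]<x+.05)&(P[:,1]<y)&(P[:,1]>=y-.05),2])>3 else '   .' for y in ys))
for f in (a,b):
  h=cv2.cvtColor(f['frame'],cv2.COLOR_RGB2HSV); k=((h[...,0]<6)|(h[...,0]>174))&(h[...,1]>150); c=cloud(f); Q=c[k&(c[...,2]>.11)&(c[...,2]<.15)&(c[...,0]<.8)&(c[...,1]>.15)]
  print('red',np.median(Q,0),len(Q))
E
```

```text
y      47   42   37   32   27   22   17   12    7    2   -2   -7  -12  -17  -22  -27  -32  -37  -42  -47  -52  -57  -62  -67
0.925  319  415  512  580  586  585  585  584  583  582  579  572  564  558  548  540  533  524  516  506  496  493  492  494
0.875    4   25    5   89   91   90   87    5  165  142  135   33   34   33   33   35   53   68   72    7    6    6    6    6
0.825   26   28   87  101   99   98  101  146  173  131  136    5    5    5    5    5   48   54   70   74   12   20   20   12
0.775    4    3   51   88    6   87   89  106  112  126  122    5    5    6   39   39    6   46   55   65   62  223  260   17
0.725    3    3  101  100   16   24    5  139    6    6    5    4    5   20   40   39    6    6   42   55   57   18  266  285
0.675    4    3    4   35    5   19    5  142  141    5  122  126  126  126  106  109  108    5    6  118  123  162  230  279
0.625    3    3    4    5  141    5    5    5    4    5  125  128  128  129  107  109  110    5    6  117  122  152  186  283
0.575    3   33   35   34    5    4   19   45    5    5  127  130  130  130  105  109  108   
[... 174 characters left out ...]
   34   34    4    5   47   84   82   86   47   17   19    5    5    5   14    5    5   98  116  117  176  176
0.425    4    4    6    5    3    4   21   47   53   49    9    8    5    5    5    5    5    5    5   92  114  117  157  172
0.375    3   18   19    5    4    4    4    4    4    4    4    9   11    5    5    5   15    5    5    5  111  117  115  137
0.325    4   15   19    4    4    4    4    4    4    4    5    9   10   10   10    5    5    5    4    5  106  113    5    3
0.275    3    4    3    3    3    4    4    5    4    4    4    4    4    4    4    4    4    5    4    5    4    6    4    3
red [0.63205051 0.27910527 0.13991392] 150
red [0.62999588 0.29132691 0.13865205] 183
```

Emit:
arm_command(
  rows=[
    {"fingers": 1, "z": -0.04},
    {"z": -0.04},
    {"z": -0.04},
    {"z": -0.04},
    {"z": -0.04},
    {"z": -0.04},
  ],
  grip_force=80,
)

```text
validation failed for argument at $.ro...
```

Emit:
arm_command(
  rows=[
    {"fingers": 1, "x": 0, "y": 0, "z": -0.04, "ax": 0, "ay": 0, "az": 0},
    {"fingers": 1, "x": 0, "y": 0, "z": -0.04, "ax": 0, "ay": 0, "az": 0},
    {"fingers": 1, "x": 0, "y": 0, "z": -0.04, "ax": 0, "ay": 0, "az": 0},
    {"fingers": 1, "x": 0, "y": 0, "z": -0.04, "ax": 0, "ay": 0, "az": 0},
    {"fingers": 1, "x": 0.02, "y": -0.01, "z": -0.03, "ax": 0, "ay": 0, "az": -2},
    {"fingers": 1, "x": 0.04, "y": -0.01, "z": 0, "ax": 0, "ay": 0, "az": -4},
    {"fingers": 1, "x": 0.04, "y": -0.01, "z": 0, "ax": 0, "ay": 0, "az": -4},
    {"fingers": 1, "x": 0.04, "y": -0.01, "z": 0, "ax": 0, "ay": 0, "az": -4},
    {"fingers": 1, "x": 0.04, "y": -0.01, "z": 0, "ax": 0, "ay": 0, "az": -4},
    {"fingers": 1, "x": 0.04, "y": -0.01, "z": 0, "ax": 0, "ay": 0, "az": -4},
  ],
  grip_force=80,
)

```text
clock: 0.93
tcp_pos: [0.3338, -0.5187, 0.4195]
orientation: [-2.994, -0.948, 0.0]
contact_force: [1.0, -0.5, 0.7]
grip_width: 0.0856
gripper_force: 0.0
```

Emit:
arm_command(
  rows=[
    {"fingers": 1, "x": 0.04, "y": 0, "z": 0, "ax": 0, "ay": 0, "az": -4},
    {"fingers": 1, "x": 0.04, "y": 0, "z": 0, "ax": 0, "ay": 0, "az": -4},
    {"fingers": 1, "x": 0.04, "y": 0, "z": 0, "ax": 0, "ay": 0, "az": -4},
    {"fingers": 1, "x": 0.04, "y": 0, "z": 0, "ax": 0, "ay": 0, "az": -4},
    {"fingers": 1, "x": 0.04, "y": 0, "z": 0, "ax": 0, "ay": 0, "az": -4},
    {"fingers": 1, "x": 0.04, "y": 0, "z": 0, "ax": 0, "ay": 0, "az": -4},
    {"fingers": 1, "x": 0.04, "y": 0, "z": 0, "ax": 0, "ay": 0, "az": -4},
    {"fingers": 1, "x": 0.04, "y": 0, "z": 0, "ax": 0, "ay": 0, "az": -4},
    {"fingers": 1, "x": 0.04, "y": 0, "z": 0, "ax": 0, "ay": 0, "az": -4},
    {"fingers": 1, "x": 0.04, "y": 0, "z": 0, "ax": 0, "ay": 0, "az": -4},
  ],
)

```text
clock: 1.77
tcp_pos: [0.5691, -0.2057, 0.4195]
orientation: [-2.49, -1.915, 0.001]
contact_force: [0.3, -0.3, -0.2]
grip_width: 0.0854
gripper_force: 0.0
```

```bash
cat >> h.py <<'E'
from scipy.spatial.transform import Rotation as R
def st():
    o=r.get_obs(); M=R.from_rotvec(o['orientation']).as_matrix()
    print('t',round(o['clock'],2),'q',o['joints'].round(2),'p',o['tcp_pos'].round(4),'F',o['contact_force'].round(1),'w',round(o['grip_width'],4),round(o['gripper_force'],1)); print('R',M.round(3).tolist()); return o,M
def need(p,M2):
    o,M=st(); print('d tool(mm)',(M.T@(np.array(p)-o['tcp_pos'])*1000).round(1),'rot deg',np.degrees(R.from_matrix(M.T@M2).as_rotvec()).round(1))
E
python3 -c "
from h import *
st()"
```

```text
t 1.77 q [ 0.56  0.28 -0.42  1.43  0.11  1.45 -0.11] p [ 0.5691 -0.2057  0.4195] F [ 0.3 -0.3 -0.2] w 0.0854 0.0
R [[0.257, 0.967, -0.001], [0.967, -0.257, 0.0], [0.0, -0.001, -1.0]]
```

```bash
cat >> h.py <<'E'
def grot(h,t):
    h=np.array([*h,0.]);h/=np.linalg.norm(h);u=np.array([0,0,1.]);t=np.radians(t)
    z=h*np.cos(t)-u*np.sin(t);x=-u*np.cos(t)-h*np.sin(t);return np.c_[x,np.cross(z,x),z]
def plan(p,M2,n):
    o,M=st(); w=R.from_matrix(M.T@M2).as_rotvec()/n; d=(np.array(p)-o['tcp_pos'])/n
    print('turn/row',np.degrees(w).round(2))
    for i in range(n): print((1000*(M@R.from_rotvec(w*i).as_matrix()).T@d).round(0).astype(int).tolist())
E
python3 -c "
from h import *
plan([.58,.196,.30],grot((.75,-.66),10),16)"
```

```text
t 1.77 q [ 0.56  0.28 -0.42  1.43  0.11  1.45 -0.11] p [ 0.5691 -0.2057  0.4195] F [ 0.3 -0.3 -0.2] w 0.0854 0.0
R [[0.257, 0.967, -0.001], [0.967, -0.257, 0.0], [0.0, -0.001, -1.0]]
turn/row [-2.75 -4.45 -3.28]
[24, -6, 7]
[25, -5, 5]
[26, -3, 3]
[26, -2, 1]
[26, -1, -1]
[26, 1, -3]
[26, 3, -5]
[25, 4, -7]
[24, 6, -8]
[23, 8, -10]
[22, 10, -11]
[20, 12, -12]
[18, 13, -13]
[16, 15, -14]
[14, 16, -14]
[12, 18, -15]
```

Emit:
arm_command(
  rows=[
    {"fingers": 1, "x": 0.024, "y": -0.006, "z": 0.006, "ax": -2.75, "ay": -4.45, "az": -3.3},
    {"fingers": 1, "x": 0.025, "y": -0.005, "z": 0.005, "ax": -2.75, "ay": -4.45, "az": -3.3},
    {"fingers": 1, "x": 0.026, "y": -0.003, "z": 0.003, "ax": -2.75, "ay": -4.45, "az": -3.3},
    {"fingers": 1, "x": 0.026, "y": -0.002, "z": 0.001, "ax": -2.75, "ay": -4.45, "az": -3.3},
    {"fingers": 1, "x": 0.026, "y": -0.001, "z": -0.001, "ax": -2.75, "ay": -4.45, "az": -3.3},
    {"fingers": 1, "x": 0.026, "y": 0.001, "z": -0.003, "ax": -2.75, "ay": -4.45, "az": -3.3},
    {"fingers": 1, "x": 0.026, "y": 0.003, "z": -0.005, "ax": -2.75, "ay": -4.45, "az": -3.3},
    {"fingers": 1, "x": 0.025, "y": 0.004, "z": -0.007, "ax": -2.75, "ay": -4.45, "az": -3.3},
  ],
)

```text
clock: 2.43
tcp_pos: [0.5734, -0.0051, 0.3621]
orientation: [1.523, 1.906, -0.327]
contact_force: [0.2, 0.5, -1.1]
grip_width: 0.0856
gripper_force: 0.0
```

```bash
python3 -c "
from h import *
plan([.58,.196,.30],grot((.75,-.66),10),8)"
```

```text
t 2.43 q [ 0.05  0.19 -0.62  1.88  0.89  1.28 -0.69] p [ 0.5734 -0.0051  0.3621] F [ 0.2  0.5 -1.1] w 0.0856 0.0
R [[-0.097, 0.935, 0.341], [0.768, 0.288, -0.572], [-0.633, 0.206, -0.746]]
turn/row [-2.73 -4.41 -3.26]
[24, 6, -8]
[23, 8, -10]
[22, 10, -11]
[20, 12, -12]
[19, 13, -13]
[17, 15, -14]
[15, 17, -14]
[13, 18, -14]
```

Joint 5 turns in the direction that has range to spare, so I continue.

Emit:
arm_command(
  rows=[
    {"fingers": 1, "x": 0.024, "y": 0.006, "z": -0.008, "ax": -2.75, "ay": -4.4, "az": -3.25},
    {"fingers": 1, "x": 0.023, "y": 0.008, "z": -0.01, "ax": -2.75, "ay": -4.4, "az": -3.25},
    {"fingers": 1, "x": 0.022, "y": 0.01, "z": -0.011, "ax": -2.75, "ay": -4.4, "az": -3.25},
    {"fingers": 1, "x": 0.02, "y": 0.012, "z": -0.012, "ax": -2.75, "ay": -4.4, "az": -3.25},
    {"fingers": 1, "x": 0.019, "y": 0.013, "z": -0.013, "ax": -2.75, "ay": -4.4, "az": -3.25},
    {"fingers": 1, "x": 0.017, "y": 0.015, "z": -0.014, "ax": -2.75, "ay": -4.4, "az": -3.25},
    {"fingers": 1, "x": 0.015, "y": 0.017, "z": -0.014, "ax": -2.75, "ay": -4.4, "az": -3.25},
    {"fingers": 1, "x": 0.013, "y": 0.018, "z": -0.014, "ax": -2.75, "ay": -4.4, "az": -3.25},
  ],
)

```text
clock: 3.1
tcp_pos: [0.5799, 0.1965, 0.298]
orientation: [0.626, 1.662, -0.523]
contact_force: [0.4, -0.4, -0.8]
grip_width: 0.0851
gripper_force: 0.0
```

```bash
python3 - <<'E'
from h import *
need([.58,.196,.30],grot((.75,-.66),10))
b=grab('side','side1'); a=grab('top','top1'); w=grab('wrist','w1')
cv2.imwrite('pics/m1.png',np.vstack([np.hstack([b['frame'][:280],w['frame'][:280]])])[:,:,::-1][:, :].copy() if 0 else cv2.resize(np.hstack([b['frame'],w['frame']])[:,:,::-1],None,fx=.78,fy=.78))
E
```

```text
t 3.1 q [-0.51  0.61 -0.62  2.01  1.51  1.81 -1.02] p [0.5799 0.1965 0.298 ] F [ 0.4 -0.4 -0.8] w 0.0851 0.0
R [[-0.131, 0.659, 0.741], [0.117, 0.752, -0.649], [-0.984, 0.001, -0.176]]
d tool(mm) [-2.1 -0.3  0.1] rot deg [ 0.1 -0.1 -0.1]
```

View pics/m1.png

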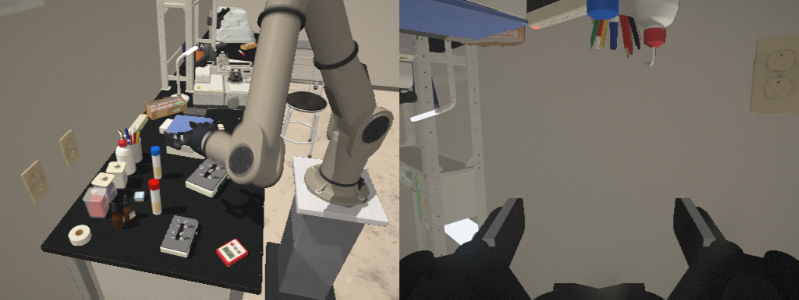

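The side view shows the gripper horizontal above the large rocker, with the bulky wrist ball at (243,165). The wrist view is upside down, with the blue cap at (603,8). Before descending, I measure how low the wrist hangs relative to the TCP.

```bash
python3 - <<'E'
from h import *
o=r.get_obs(); M=R.from_rotvec(o['orientation']).as_matrix(); P=[]
for t in('side1','top1'):
    f=load(t); c=cloud(f); P.append(c[f['depth']>0])
P=np.vstack(P); P=P[(P[:,2]>.15)&(P[:,2]<.9)&(P[:,1]>-.1)&(P[:,0]<.62)&(P[:,0]>.1)&(P[:,1]<.75)]
h=np.array([.75,-.66]);h/=np.linalg.norm(h); back=-(P[:,:2]-o['tcp_pos'][:2])@h; lat=(P[:,:2]-o['tcp_pos'][:2])@[.66,.75]
for b in np.arange(0,.5,.04):
    q=(back>=b)&(back<b+.04)
    if q.sum()>5: print(round(b+.02,2),q.sum(),'dz min %.3f max %.3f'%tuple(np.percentile(P[q,2],[1,99])-o['tcp_pos'][2]),'lat',np.percentile(lat[q],[1,99]).round(3))
E
```

```text
0.02 274 dz min -0.008 max 0.021 lat [-0.055  0.057]
0.06 846 dz min -0.003 max 0.033 lat [-0.072  0.074]
0.1 2140 dz min 0.002 max 0.469 lat [-0.289  0.071]
0.14 4872 dz min 0.022 max 0.479 lat [-0.34   0.037]
0.18 8888 dz min 0.030 max 0.497 lat [-0.428  0.036]
0.22 10649 dz min 0.040 max 0.494 lat [-0.441  0.037]
0.26 9145 dz min 0.046 max 0.350 lat [-0.416  0.037]
0.3 4498 dz min 0.053 max 0.240 lat [-0.401  0.056]
0.34 3592 dz min 0.021 max 0.159 lat [-0.072  0.058]
0.38 899 dz min 0.021 max 0.098 lat [-0.047  0.046]
```

```bash
python3 -c "
from h import *
plan([.579,.171,.115],grot((.85,-.53),15),8)"
```

```text
t 3.25 q [-0.51  0.61 -0.62  2.02  1.5   1.8  -1.02] p [0.5792 0.1964 0.2956] F [-0.1 -0.1 -0.1] w 0.0856 0.0
R [[-0.137, 0.659, 0.739], [0.118, 0.752, -0.649], [-0.984, -0.002, -0.181]]
turn/row [-1.14  0.57 -0.24]
[22, -2, 6]
[22, -2, 6]
[22, -2, 6]
[22, -2, 7]
[22, -3, 7]
[22, -3, 7]
[21, -3, 7]
[21, -3, 7]
```

Emit:
arm_command(
  rows=[
    {"fingers": 1, "x": 0.022, "y": -0.002, "z": 0.006, "ax": -1.15, "ay": 0.6, "az": -0.25},
    {"fingers": 1, "x": 0.022, "y": -0.002, "z": 0.006, "ax": -1.15, "ay": 0.6, "az": -0.25},
    {"fingers": 1, "x": 0.022, "y": -0.002, "z": 0.006, "ax": -1.15, "ay": 0.6, "az": -0.25},
    {"fingers": 1, "x": 0.022, "y": -0.002, "z": 0.007, "ax": -1.15, "ay": 0.6, "az": -0.25},
    {"fingers": 1, "x": 0.022, "y": -0.003, "z": 0.007, "ax": -1.15, "ay": 0.6, "az": -0.25},
    {"fingers": 1, "x": 0.022, "y": -0.003, "z": 0.007, "ax": -1.15, "ay": 0.6, "az": -0.25},
    {"fingers": 1, "x": 0.021, "y": -0.003, "z": 0.007, "ax": -1.15, "ay": 0.6, "az": -0.25},
    {"fingers": 1, "x": 0.021, "y": -0.003, "z": 0.007, "ax": -1.15, "ay": 0.6, "az": -0.25},
  ],
)

```text
clock: 3.92
tcp_pos: [0.5808, 0.1685, 0.1176]
orientation: [0.518, 1.777, -0.387]
contact_force: [-0.4, -0.5, -0.8]
grip_width: 0.085
gripper_force: 0.0
```

```bash
python3 - <<'E'
from h import *
need([.579,.171,.115],grot((.85,-.53),15))
b=grab('side','side2'); w=grab('wrist','w2')
cv2.imwrite('pics/m2.png',cv2.resize(np.hstack([b['frame'],w['frame']])[:,:,::-1],None,fx=.78,fy=.78))
E
```

```text
t 3.92 q [-0.49  0.86 -0.56  2.17  1.73  1.7  -1.33] p [0.5808 0.1685 0.1176] F [-0.4 -0.5 -0.8] w 0.085 0.0
R [[-0.216, 0.533, 0.818], [0.144, 0.846, -0.513], [-0.966, 0.007, -0.26]]
d tool(mm) [ 3.3  1.2 -2.1] rot deg [-0.2 -0.1 -0.5]
```

View pics/m2.png

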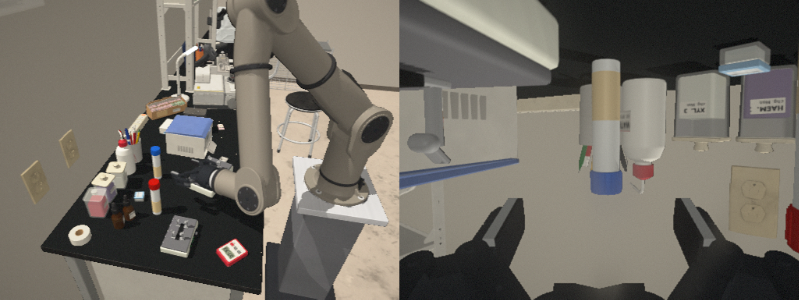

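The wrist view shows the blue tube at (607,125), between the fingers at (515,240) and (690,240). I fix the tube's axis from this close view.

```bash
python3 - <<'E'
from h import *
from scipy.optimize import least_squares
f=load('w2');c=cloud(f)
k=(f['depth']>0)&(np.hypot(c[...,0]-.686,c[...,1]-.104)<.035)&(c[...,2]>.02)&(c[...,2]<.112)
P=c[k]; s=least_squares(lambda p:np.hypot(P[:,0]-p[0],P[:,1]-p[1])-.015,[.686,.104],loss='soft_l1',f_scale=.001); print(k.sum(),s.x,np.abs(s.fun).mean())
k=(f['depth']>0)&(np.hypot(c[...,0]-.686,c[...,1]-.104)<.035)&(c[...,2]>.0)
print(np.percentile(c[k][:,2],[1,99]))
h=np.array([.85,-.53]);h/=np.linalg.norm(h)
g=np.array([*(s.x-.006*h),.074]); pre=g-np.array([*(.05*h),-.02])
plan(pre,grot((.85,-.53),15),4); need(g,grot((.85,-.53),15))
E
```

```text
4046 [0.68909661 0.10675153] 0.0004750526121294867
[4.82059086e-05 1.38174975e-01]
t 4.02 q [-0.49  0.87 -0.56  2.17  1.73  1.7  -1.33] p [0.5798 0.1668 0.1158] F [ 0.3  0.2 -0.7] w 0.0851 0.0
R [[-0.22, 0.534, 0.816], [0.14, 0.845, -0.515], [-0.965, 0.001, -0.261]]
turn/row [-0.08 -0.03 -0.03]
[1, 2, 18]
[1, 2, 18]
[1, 2, 18]
[1, 2, 18]
t 4.02 q [-0.49  0.87 -0.56  2.17  1.73  1.7  -1.33] p [0.5798 0.1668 0.1158] F [ 0.3  0.2 -0.7] w 0.0851 0.0
R [[-0.22, 0.534, 0.816], [0.14, 0.845, -0.515], [-0.965, 0.001, -0.261]]
d tool(mm) [  9.4   7.5 125.2] rot deg [-0.3 -0.1 -0.1]
```

Emit:
arm_command(
  rows=[
    {"fingers": 1, "x": 0.001, "y": 0.001, "z": 0.018, "ax": 0, "ay": 0, "az": 0},
    {"fingers": 1, "x": 0.001, "y": 0.001, "z": 0.018, "ax": 0, "ay": 0, "az": 0},
    {"fingers": 1, "x": 0.001, "y": 0.001, "z": 0.018, "ax": 0, "ay": 0, "az": 0},
    {"fingers": 1, "x": 0.001, "y": 0.001, "z": 0.018, "ax": 0, "ay": 0, "az": 0},
    {"fingers": 1, "x": 0.001, "y": 0.001, "z": 0.018, "ax": 0, "ay": 0, "az": 0},
    {"fingers": 1, "x": 0.001, "y": 0.001, "z": 0.015, "ax": 0, "ay": 0, "az": 0},
    {"fingers": 1, "x": 0.001, "y": 0.001, "z": 0.012, "ax": 0, "ay": 0, "az": 0},
    {"fingers": 1, "x": 0.002, "y": 0, "z": 0.008, "ax": 0, "ay": 0, "az": 0},
    {"fingers": 1, "x": 0, "y": 0, "z": 0, "ax": 0, "ay": 0, "az": 0},
    {"fingers": 1, "x": 0, "y": 0, "z": 0, "ax": 0, "ay": 0, "az": 0},
  ],
)

```text
clock: 4.85
tcp_pos: [0.6839, 0.1133, 0.0762]
orientation: [0.515, 1.779, -0.388]
contact_force: [0.4, 0.7, 0.4]
grip_width: 0.0854
gripper_force: 0.0
```

```bash
python3 - <<'E'
from h import *
h=np.array([.85,-.53]);h/=np.linalg.norm(h)
g=np.array([*([.6891,.1068]-.006*h),.074]); need(g,grot((.85,-.53),15))
E
```

```text
t 4.85 q [-0.36  0.94 -0.44  2.06  1.94  1.56 -1.27] p [0.6839 0.1133 0.0762] F [0.4 0.7 0.4] w 0.0854 0.0
R [[-0.218, 0.531, 0.819], [0.142, 0.847, -0.512], [-0.966, 0.005, -0.26]]
d tool(mm) [ 1.7 -2.8  2.4] rot deg [-0.1 -0.1 -0.3]
```

Emit:
arm_command(
  rows=[
    {"fingers": 1, "x": 0.001, "y": -0.0025, "z": 0.002, "ax": 0, "ay": 0, "az": 0},
    {"fingers": 1, "x": 0, "y": 0, "z": 0, "ax": 0, "ay": 0, "az": 0},
    {"fingers": -1, "x": 0, "y": 0, "z": 0, "ax": 0, "ay": 0, "az": 0},
    {"fingers": -1, "x": 0, "y": 0, "z": 0, "ax": 0, "ay": 0, "az": 0},
    {"fingers": -1, "x": 0, "y": 0, "z": 0, "ax": 0, "ay": 0, "az": 0},
    {"fingers": -1, "x": 0, "y": 0, "z": 0, "ax": 0, "ay": 0, "az": 0},
    {"fingers": -1, "x": 0, "y": 0, "z": 0, "ax": 0, "ay": 0, "az": 0},
    {"fingers": -1, "x": 0, "y": 0, "z": 0, "ax": 0, "ay": 0, "az": 0},
    {"fingers": -1, "x": 0, "y": 0, "z": 0, "ax": 0, "ay": 0, "az": 0},
    {"fingers": -1, "x": 0, "y": 0, "z": 0, "ax": 0, "ay": 0, "az": 0},
  ],
  grip_force=90,
)

```text
clock: 5.68
tcp_pos: [0.6843, 0.1102, 0.0749]
orientation: [0.514, 1.778, -0.388]
contact_force: [-0.5, 0.2, 2.1]
grip_width: 0.0194
gripper_force: 79.9
```

Emit:
arm_command(
  rows=[
    {"fingers": -1, "x": 0, "y": 0, "z": 0, "ax": 0, "ay": 0, "az": 0},
    {"fingers": -1, "x": 0, "y": 0, "z": 0, "ax": 0, "ay": 0, "az": 0},
    {"fingers": -1, "x": 0, "y": 0, "z": 0, "ax": 0, "ay": 0, "az": 0},
    {"fingers": -1, "x": 0, "y": 0, "z": 0, "ax": 0, "ay": 0, "az": 0},
    {"fingers": -1, "x": 0, "y": 0, "z": 0, "ax": 0, "ay": 0, "az": 0},
    {"fingers": -1, "x": 0, "y": 0, "z": 0, "ax": 0, "ay": 0, "az": 0},
  ],
)

```text
clock: 6.18
tcp_pos: [0.6843, 0.1103, 0.0749]
orientation: [0.514, 1.778, -0.388]
contact_force: [-0.6, -0.2, 3.5]
grip_width: 0.0196
gripper_force: 80.1
```

```bash
python3 - <<'E'
from h import *
from scipy.optimize import least_squares
b=grab('side','side3'); f=grab('wrist','w3'); c=cloud(f); o,M=st()
cv2.imwrite('pics/m3.png',np.hstack([cv2.resize(b['frame'][160:260,130:260],(400,308)),cv2.resize(f['frame'],(400,300))[:,:] if 0 else cv2.resize(f['frame'],(400,308))])[:,:,::-1])
for lo,hi in((.0,.05),(.09,.114)):
    k=(f['depth']>0)&(np.hypot(c[...,0]-.689,c[...,1]-.107)<.04)&(c[...,2]>lo)&(c[...,2]<hi); P=c[k]
    if len(P)<20: print(lo,len(P)); continue
    s=least_squares(lambda p:np.hypot(P[:,0]-p[0],P[:,1]-p[1])-.015,[.689,.107],loss='soft_l1',f_scale=.001); print(lo,k.sum(),s.x,np.abs(s.fun).mean(),'in tool',(M.T@(np.array([*s.x,(lo+hi)/2])-o['tcp_pos'])*1000).round(1))
E
```

```text
t 6.28 q [-0.36  0.94 -0.43  2.07  1.95  1.56 -1.28] p [0.6843 0.1103 0.0749] F [-0.4 -0.2  3.5] w 0.0201 80.1
R [[-0.218, 0.531, 0.819], [0.141, 0.847, -0.512], [-0.966, 0.005, -0.259]]
0.0 10010 [0.68903556 0.10711958] 0.005268490785234724 in tool [46.7 -0.4 18.5]
0.09 2318 [0.69055861 0.10657395] 0.0008149503069923511 in tool [-28.    0.3   0. ]
```

View pics/m3.png

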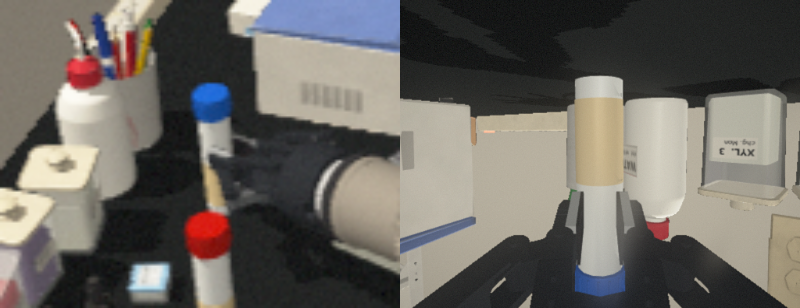

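The wrist view shows the barrel between the pads at (600,200), with the axis centred to within 0.5 mm. I lift straight up.

Emit:
arm_command(
  rows=[
    {"fingers": -1, "x": -0.005, "y": 0, "z": -0.0013, "ax": 0, "ay": 0, "az": 0},
    {"fingers": -1, "x": -0.015, "y": 0, "z": -0.004, "ax": 0, "ay": 0, "az": 0},
    {"fingers": -1, "x": -0.024, "y": 0, "z": -0.0065, "ax": 0, "ay": 0, "az": 0},
    {"fingers": -1, "x": -0.024, "y": 0, "z": -0.0065, "ax": 0, "ay": 0, "az": 0},
    {"fingers": -1, "x": -0.024, "y": 0, "z": -0.0065, "ax": 0, "ay": 0, "az": 0},
    {"fingers": -1, "x": -0.024, "y": 0, "z": -0.0065, "ax": 0, "ay": 0, "az": 0},
    {"fingers": -1, "x": -0.024, "y": 0, "z": -0.0065, "ax": 0, "ay": 0, "az": 0},
    {"fingers": -1, "x": -0.024, "y": 0, "z": -0.0065, "ax": 0, "ay": 0, "az": 0},
    {"fingers": -1, "x": -0.02, "y": 0, "z": -0.005, "ax": 0, "ay": 0, "az": 0},
    {"fingers": -1, "x": -0.01, "y": 0, "z": -0.0026, "ax": 0, "ay": 0, "az": 0},
  ],
)

```text
clock: 7.12
tcp_pos: [0.684, 0.11, 0.278]
orientation: [0.515, 1.778, -0.385]
contact_force: [0.8, -0.1, -1.3]
grip_width: 0.0196
gripper_force: 79.9
```

```bash
cat >> h.py <<'E'
A=np.array([.332,.943,0.]);A/=np.linalg.norm(A);C=np.array([.483,.080,0.])
def frot(t=15):
    d=np.array([0,0,-1.]);t=np.radians(t); z=d*np.cos(t)+A*np.sin(t);x=A*np.cos(t)-d*np.sin(t);return np.c_[x,np.cross(z,x),z]
def ftcp(zt,t=15,d=.0062): return C+[0,0,zt]-d*frot(t)[:,2]
E
python3 - <<'E'
from h import *
plan(ftcp(.2),frot(),18)
E
```

```text
t 7.12 q [-0.29  0.53 -0.52  2.09  1.78  1.42 -0.95] p [0.684 0.11  0.278] F [ 0.8 -0.1 -1.3] w 0.0196 79.9
R [[-0.217, 0.53, 0.82], [0.143, 0.848, -0.51], [-0.966, 0.007, -0.26]]
turn/row [2.37 4.14 4.06]
[6, -7, -7]
[6, -8, -6]
[6, -9, -6]
[6, -9, -5]
[5, -10, -4]
[5, -11, -3]
[4, -11, -3]
[4, -11, -2]
[3, -12, -1]
[2, -12, 0]
[1, -12, 0]
[0, -12, 1]
[-1, -12, 1]
[-2, -12, 2]
[-2, -12, 2]
[-3, -11, 2]
[-4, -11, 2]
[-5, -10, 2]
```

Emit:
arm_command(
  rows=[
    {"fingers": -1, "x": 0.006, "y": -0.007, "z": -0.007, "ax": 2.37, "ay": 4.14, "az": 4.06},
    {"fingers": -1, "x": 0.006, "y": -0.008, "z": -0.006, "ax": 2.37, "ay": 4.14, "az": 4.06},
    {"fingers": -1, "x": 0.006, "y": -0.009, "z": -0.006, "ax": 2.37, "ay": 4.14, "az": 4.06},
    {"fingers": -1, "x": 0.006, "y": -0.009, "z": -0.005, "ax": 2.37, "ay": 4.14, "az": 4.06},
    {"fingers": -1, "x": 0.005, "y": -0.01, "z": -0.004, "ax": 2.37, "ay": 4.14, "az": 4.06},
    {"fingers": -1, "x": 0.005, "y": -0.011, "z": -0.003, "ax": 2.37, "ay": 4.14, "az": 4.06},
    {"fingers": -1, "x": 0.004, "y": -0.011, "z": -0.003, "ax": 2.37, "ay": 4.14, "az": 4.06},
    {"fingers": -1, "x": 0.004, "y": -0.011, "z": -0.002, "ax": 2.37, "ay": 4.14, "az": 4.06},
    {"fingers": -1, "x": 0.003, "y": -0.012, "z": -0.001, "ax": 2.37, "ay": 4.14, "az": 4.06},
  ],
)

```text
clock: 7.87
tcp_pos: [0.5825, 0.0956, 0.238]
orientation: [1.564, 2.024, -0.09]
contact_force: [0.2, -1.1, -1.3]
grip_width: 0.0195
gripper_force: 80.1
```

Emit:
arm_command(
  rows=[
    {"fingers": -1, "x": 0.002, "y": -0.012, "z": 0, "ax": 2.37, "ay": 4.14, "az": 4.06},
    {"fingers": -1, "x": 0.001, "y": -0.012, "z": 0, "ax": 2.37, "ay": 4.14, "az": 4.06},
    {"fingers": -1, "x": 0, "y": -0.012, "z": 0.001, "ax": 2.37, "ay": 4.14, "az": 4.06},
    {"fingers": -1, "x": -0.001, "y": -0.012, "z": 0.001, "ax": 2.37, "ay": 4.14, "az": 4.06},
    {"fingers": -1, "x": -0.002, "y": -0.012, "z": 0.002, "ax": 2.37, "ay": 4.14, "az": 4.06},
    {"fingers": -1, "x": -0.002, "y": -0.012, "z": 0.002, "ax": 2.37, "ay": 4.14, "az": 4.06},
    {"fingers": -1, "x": -0.003, "y": -0.011, "z": 0.002, "ax": 2.37, "ay": 4.14, "az": 4.06},
    {"fingers": -1, "x": -0.004, "y": -0.011, "z": 0.002, "ax": 2.37, "ay": 4.14, "az": 4.06},
    {"fingers": -1, "x": -0.005, "y": -0.01, "z": 0.002, "ax": 2.37, "ay": 4.14, "az": 4.06},
  ],
)

```text
clock: 8.62
tcp_pos: [0.4824, 0.0783, 0.2034]
orientation: [-2.427, -1.712, -0.317]
contact_force: [0.0, 0.2, -1.3]
grip_width: 0.0196
gripper_force: 80.0
```

```bash
python3 - <<'E'
from h import *
need(ftcp(.2),frot())
b=grab('side','side4'); f=grab('wrist','w4')
cv2.imwrite('pics/m4.png',np.hstack([cv2.resize(b['frame'][110:270,170:380],(400,308)),cv2.resize(f['frame'],(400,308))])[:,:,::-1])
E
```

```text
t 8.62 q [ 0.61  0.26 -0.84  2.06 -0.05  0.78 -0.51] p [0.4824 0.0783 0.2034] F [ 0.   0.2 -1.3] w 0.0196 80.0
R [[0.325, 0.942, 0.083], [0.909, -0.335, 0.246], [0.26, -0.004, -0.966]]
d tool(mm) [ 0.8  0.  -2.5] rot deg [-0.2 -0.1 -0.2]
```

View pics/m4.png

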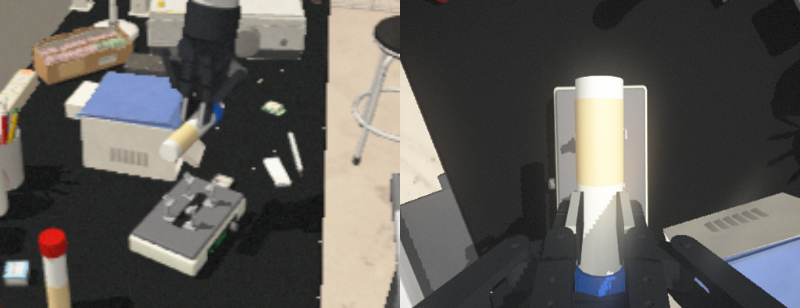

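The side view shows the tube horizontal above the rocker, foot towards the camera and cap at the far end. In the wrist view the tube at x≈600 is centred over the deck, whose edges are at 556 and 648. I fit the tube axis and the clip positions before lowering.

```bash
cat >> h.py <<'E'
from scipy.optimize import least_squares
def cyl(f,p0,d0,verbose=1):
    c=cloud(f); P=c[f['depth']>0]; d0=np.array(d0)/np.linalg.norm(d0); e1=np.cross(d0,[0,0,1.]);e1/=np.linalg.norm(e1); e2=np.cross(e1,d0)
    s=(P-p0)@d0; q=P-p0-np.outer(s,d0); P=P[(s>.025)&(s<.08)&(np.linalg.norm(q,axis=1)<.022)]
    def res(v):
        d=d0+v[2]*e1+v[3]*e2; d/=np.linalg.norm(d); o=p0+v[0]*e1+v[1]*e2; w=P-o; return np.linalg.norm(w-np.outer(w@d,d),axis=1)-.015
    v=least_squares(res,[0,0,0,0],loss='soft_l1',f_scale=.001).x; d=d0+v[2]*e1+v[3]*e2; d/=np.linalg.norm(d); o=p0+v[0]*e1+v[1]*e2
    s=(P-o)@d
    print('n',len(P),'axis pt',o.round(4),'dir',d.round(4),'yaw err deg',round(np.degrees(np.arctan2(np.cross(A[:2],d[:2]),d[:2]@A[:2])),2),'pitch',round(np.degrees(np.arcsin(d[2])),2),'res',abs(res(v)).mean().round(4),'foot s',np.percentile(s,99).round(4)); return o,d
E
python3 - <<'E'
from h import *
o,M=st(); p0=o['tcp_pos']+.0062*M[:,2]
for t in('w4','side4'): cyl(load(t),p0,A)
B=np.array([A[1],-A[0],0])
for t in('top0','side0','side4'):
    c=cloud(load(t)); P=c.reshape(-1,3); l=P-C; s=(abs(l@A)<.055)&(abs(l@B)<.04)&(P[:,2]>.07)&(P[:,2]<.1); Q=np.c_[l@A,l@B,P[:,2]][s]
    for sa in(-1,1):
        for sb in(-1,1):
            q=Q[(Q[:,0]*sa>0)&(Q[:,1]*sb>0)]
            print(t,sa,sb,len(q),q.mean(0).round(4) if len(q) else '')
    k=(abs(l@A)<.11)&(abs(l@B)<.08)&(P[:,2]>.038)&(P[:,2]<.055); rr=cv2.minAreaRect((P[k][:,:2]*1000).astype(np.float32)); print(rr)
E
```

```text
t 8.72 q [ 0.61  0.26 -0.83  2.06 -0.05  0.78 -0.51] p [0.4811 0.0742 0.2013] F [ 0.6 -0.4 -1.2] w 0.0196 80.0
R [[0.33, 0.94, 0.08], [0.909, -0.34, 0.242], [0.255, -0.007, -0.967]]
n 6517 axis pt [0.4809 0.0759 0.1956] dir [0.3356 0.9418 0.0182] yaw err deg -0.22 pitch 1.04 res 0.0004 foot s 0.0725
n 217 axis pt [0.4808 0.076  0.1974] dir [0.3309 0.9436 0.0139] yaw err deg 0.07 pitch 0.8 res 0.0021 foot s 0.0798
top0 -1 -1 29 [-0.0317 -0.0185  0.0844]
top0 -1 1 32 [-0.0313  0.0188  0.0839]
top0 1 -1 28 [ 0.0314 -0.019   0.0844]
top0 1 1 32 [0.0317 0.019  0.0828]
((482.80767822265625, 79.5254898071289), (176.48138427734375, 113.2782974243164), 71.41404724121094)
side0 -1 -1 25 [-0.0272 -0.0216  0.0802]
side0 -1 1 27 [-0.0272  0.0171  0.0825]
side0 1 -1 25 [ 0.0361 -0.0219  0.0805]
side0 1 1 28 [0.0368 0.0167 0.0815]
((481.7915954589844, 83.90899658203125), (176.60641479492188, 108.55619049072266), 70.99134063720703)
side4 -1 -1 23 [-0.0271 -0.022   0.0812]
side4 -1 1 28 [-0.0274  0.0174  0.0818]
side4 1 -1 26 [ 0.0363 -0.0222  0.0802]
side4 1 1 28 [0.0373 0.0164 0.0821]
((481.63800048828125, 83.60652160644531), (175.7295379638672, 108.53047180175781), 71.19446563720703)
```

Tube and clips line up. It needs about 4.5 mm along the rocker axis and 1° of pitch. I lower the tube to just above the mouths.

Emit:
arm_command(
  rows=[
    {"fingers": -1, "x": 0.002, "y": 0, "z": 0.006, "ax": 0, "ay": -0.5, "az": 0},
    {"fingers": -1, "x": -0.001, "y": 0, "z": 0.0125, "ax": 0, "ay": -0.5, "az": 0},
    {"fingers": -1, "x": -0.003, "y": 0, "z": 0.0125, "ax": 0, "ay": 0, "az": 0},
    {"fingers": -1, "x": -0.003, "y": 0, "z": 0.0125, "ax": 0, "ay": 0, "az": 0},
    {"fingers": -1, "x": -0.003, "y": 0, "z": 0.0125, "ax": 0, "ay": 0, "az": 0},
    {"fingers": -1, "x": -0.003, "y": 0, "z": 0.0125, "ax": 0, "ay": 0, "az": 0},
    {"fingers": -1, "x": -0.003, "y": 0, "z": 0.0125, "ax": 0, "ay": 0, "az": 0},
    {"fingers": -1, "x": -0.002, "y": 0, "z": 0.009, "ax": 0, "ay": 0, "az": 0},
    {"fingers": -1, "x": 0, "y": 0, "z": 0, "ax": 0, "ay": 0, "az": 0},
  ],
)

```text
clock: 9.47
tcp_pos: [0.4835, 0.0849, 0.1108]
orientation: [-2.434, -1.728, -0.29]
contact_force: [-0.1, 1.1, -0.3]
grip_width: 0.0193
gripper_force: 80.0
```

```bash
python3 - <<'E'
from h import *
o,M=st(); p0=o['tcp_pos']+.0062*M[:,2]
b=grab('side','side5'); f=grab('wrist','w5'); q,d=cyl(f,p0,A)
dd=C-q; print('along A',dd@A,'B',dd@[A[1],-A[0],0])
cv2.imwrite('pics/m5.png',np.hstack([cv2.resize(b['frame'][170:270,210:340],(400,308)),cv2.resize(f['frame'],(400,308))])[:,:,::-1])
E
```

```text
t 9.47 q [ 0.47  0.4  -0.74  2.13  0.12  0.58 -0.65] p [0.4835 0.0849 0.1108] F [-0.1  1.1 -0.3] w 0.0193 80.0
R [[0.321, 0.944, 0.075], [0.917, -0.329, 0.226], [0.238, -0.004, -0.971]]
n 6627 axis pt [0.4845 0.0861 0.1061] dir [ 0.3217  0.9468 -0.0053] yaw err deg 0.63 pitch -0.31 res 0.0004 foot s 0.0731
along A -0.006297191956373056 B 0.0005870939184824171
```

View pics/m5.png

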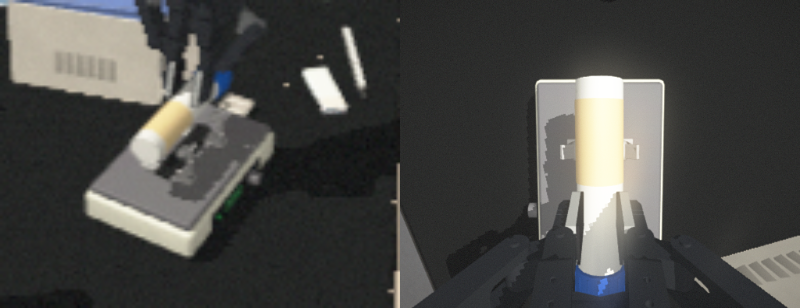

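The wrist view shows the near clip pair at (563,150) and (636,150), astride the tube at x=600. I correct 6 mm along the axis and lower to the mouths.

Emit:
arm_command(
  rows=[
    {"fingers": -1, "x": -0.003, "y": 0, "z": 0, "ax": 0, "ay": 0.2, "az": 0.5},
    {"fingers": -1, "x": -0.003, "y": 0, "z": 0, "ax": 0, "ay": 0, "az": 0},
    {"fingers": -1, "x": -0.001, "y": 0, "z": 0.004, "ax": 0, "ay": 0, "az": 0},
    {"fingers": -1, "x": -0.001, "y": 0, "z": 0.004, "ax": 0, "ay": 0, "az": 0},
    {"fingers": -1, "x": -0.0005, "y": 0, "z": 0.002, "ax": 0, "ay": 0, "az": 0},
    {"fingers": -1, "x": 0, "y": 0, "z": 0, "ax": 0, "ay": 0, "az": 0},
    {"fingers": -1, "x": 0, "y": 0, "z": 0, "ax": 0, "ay": 0, "az": 0},
  ],
)

```text
clock: 10.15
tcp_pos: [0.4826, 0.0787, 0.1005]
orientation: [-2.442, -1.713, -0.297]
contact_force: [-0.6, -0.1, -0.9]
grip_width: 0.0196
gripper_force: 80.0
```

```bash
python3 - <<'E'
from h import *
o,M=st(); p0=o['tcp_pos']+.0062*M[:,2]
f=grab('wrist','w6'); q,d=cyl(f,p0,A)
dd=C-q; print('along A',dd@A,'B',dd@[A[1],-A[0],0])
E
```

```text
t 10.15 q [ 0.47  0.42 -0.73  2.14  0.12  0.55 -0.65] p [0.4826 0.0787 0.1005] F [-0.6 -0.1 -0.9] w 0.0196 80.0
R [[0.331, 0.94, 0.078], [0.912, -0.34, 0.229], [0.242, -0.004, -0.97]]
n 6802 axis pt [0.4832 0.08   0.0947] dir [0.33  0.944 0.002] yaw err deg 0.13 pitch 0.12 res 0.0006 foot s 0.0728
along A -0.00012345198482916536 B -0.00021765326772089374
```

Aligned to under 0.3 mm. I press down in small steps.

Emit:
arm_command(
  rows=[
    {"fingers": -1, "x": -0.0007, "y": 0, "z": 0.003, "ax": 0, "ay": 0, "az": 0},
    {"fingers": -1, "x": -0.0007, "y": 0, "z": 0.003, "ax": 0, "ay": 0, "az": 0},
    {"fingers": -1, "x": -0.0007, "y": 0, "z": 0.003, "ax": 0, "ay": 0, "az": 0},
    {"fingers": -1, "x": -0.0007, "y": 0, "z": 0.003, "ax": 0, "ay": 0, "az": 0},
  ],
  grip_force=120,
)

```text
clock: 10.53
tcp_pos: [0.4831, 0.0801, 0.0892]
orientation: [-2.441, -1.714, -0.299]
contact_force: [-5.3, 1.6, 16.2]
grip_width: 0.0178
gripper_force: 111.7
```

Emit:
arm_command(
  rows=[
    {"fingers": -1, "x": -0.0007, "y": 0, "z": 0.003, "ax": 0, "ay": 0, "az": 0},
    {"fingers": -1, "x": -0.0007, "y": 0, "z": 0.003, "ax": 0, "ay": 0, "az": 0},
  ],
)

```text
clock: 10.7
tcp_pos: [0.4829, 0.0802, 0.0828]
orientation: [-2.441, -1.714, -0.299]
contact_force: [-2.9, 2.3, 5.9]
grip_width: 0.0181
gripper_force: 108.2
```

```bash
python3 - <<'E'
from h import *
o,M=st(); p0=o['tcp_pos']+.0062*M[:,2]
f=grab('wrist','w7'); q,d=cyl(f,p0,A)
dd=C-q; print('along A',dd@A,'B',dd@[A[1],-A[0],0])
E
```

```text
t 10.7 q [ 0.45  0.45 -0.71  2.16  0.15  0.51 -0.67] p [0.4829 0.0802 0.0828] F [-2.9  2.3  5.9] w 0.0181 108.2
R [[0.329, 0.941, 0.079], [0.912, -0.339, 0.23], [0.243, -0.004, -0.97]]
n 7413 axis pt [0.4833 0.0817 0.0774] dir [0.3298 0.9441 0.0028] yaw err deg 0.14 pitch 0.16 res 0.0008 foot s 0.0728
along A -0.0016933544273129535 B 0.00028311584402180103
```

Emit:
arm_command(
  rows=[
    {"fingers": -1, "x": -0.001, "y": 0, "z": 0.003, "ax": 0, "ay": 0, "az": 0},
    {"fingers": -1, "x": -0.001, "y": 0, "z": 0.003, "ax": 0, "ay": 0, "az": 0},
    {"fingers": -1, "x": -0.001, "y": 0, "z": 0.003, "ax": 0, "ay": 0, "az": 0},
    {"fingers": -1, "x": -0.0005, "y": 0, "z": 0.0015, "ax": 0, "ay": 0, "az": 0},
    {"fingers": -1, "x": 0, "y": 0, "z": 0, "ax": 0, "ay": 0, "az": 0},
  ],
)

```text
clock: 11.17
tcp_pos: [0.4821, 0.0782, 0.0724]
orientation: [-2.443, -1.713, -0.295]
contact_force: [-12.4, -2.6, 31.0]
grip_width: 0.0179
gripper_force: 118.1
```

```bash
python3 - <<'E'
from h import *
o,M=st(); p0=o['tcp_pos']+.0062*M[:,2]
f=grab('wrist','w8'); q,d=cyl(f,p0,A)
dd=C-q; print('along A',dd@A,'B',dd@[A[1],-A[0],0])
E
```

```text
t 11.17 q [ 0.43  0.47 -0.69  2.16  0.17  0.49 -0.67] p [0.4821 0.0782 0.0724] F [-12.4  -2.6  31. ] w 0.0179 118.1
R [[0.331, 0.94, 0.078], [0.912, -0.34, 0.228], [0.241, -0.004, -0.97]]
n 6802 axis pt [0.4825 0.0797 0.0674] dir [ 0.3294  0.944  -0.0188] yaw err deg 0.16 pitch -1.08 res 0.0008 foot s 0.0728
along A 0.0004826074060061862 B 0.0003198441401319879
```

Force has jumped to 31 N with the axis at about 67 mm, so it looks home but pressed too hard. I ease back a little and look.

Emit:
arm_command(
  rows=[
    {"fingers": -1, "x": 0.0002, "y": 0, "z": -0.001, "ax": 0, "ay": 0, "az": 0},
    {"fingers": -1, "x": 0, "y": 0, "z": 0, "ax": 0, "ay": 0, "az": 0},
    {"fingers": -1, "x": 0, "y": 0, "z": 0, "ax": 0, "ay": 0, "az": 0},
  ],
)

```text
clock: 11.47
tcp_pos: [0.482, 0.0782, 0.0726]
orientation: [-2.442, -1.713, -0.296]
contact_force: [-6.9, -0.1, 14.0]
grip_width: 0.0177
gripper_force: 111.6
```

```bash
python3 - <<'E'
from h import *
o,M=st(); p0=o['tcp_pos']+.0062*M[:,2]; print('moment',o['moment'].round(2))
b=grab('side','side9'); f=grab('wrist','w9'); q,d=cyl(f,p0,A); cyl(b,p0,A)
cv2.imwrite('pics/m9.png',np.hstack([cv2.resize(b['frame'][185:255,230:310],(380,332),interpolation=2),cv2.resize(f['frame'][150:384,130:426],(420,332),interpolation=2)])[:,:,::-1])
E
```

```text
t 11.47 q [ 0.44  0.47 -0.69  2.16  0.17  0.49 -0.67] p [0.482  0.0782 0.0726] F [-6.9 -0.1 14. ] w 0.0177 111.6
R [[0.331, 0.94, 0.078], [0.912, -0.34, 0.229], [0.242, -0.004, -0.97]]
moment [0.48 1.34 0.37]
n 6827 axis pt [0.4825 0.0796 0.0674] dir [ 0.3294  0.944  -0.019 ] yaw err deg 0.16 pitch -1.09 res 0.0008 foot s 0.0728
n 213 axis pt [0.4823 0.0797 0.0681] dir [ 0.3231  0.9453 -0.0449] yaw err deg 0.52 pitch -2.57 res 0.0026 foot s 0.077
```

View pics/m9.png

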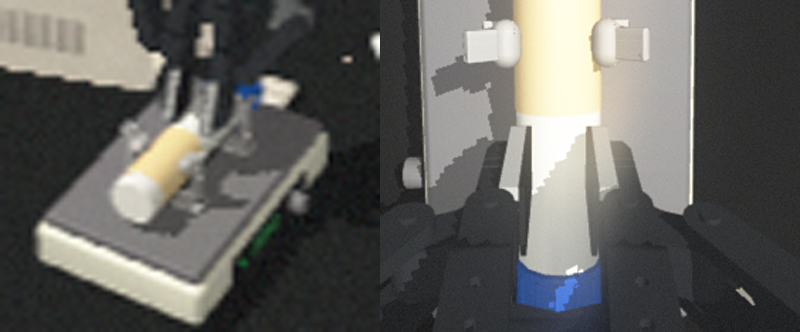

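The side view shows the foot-side barrel down between the jaws. In the wrist view the near pair's beads at (507,40) and (605,40) grip over it. The tube is still tilted about 1° with the cap end up, so I level it gently under load to make sure the cap-side clip is home, and relieve the side load.

Emit:
arm_command(
  rows=[
    {"fingers": -1, "x": 0, "y": -0.0004, "z": 0, "ax": 0, "ay": 0.4, "az": 0},
    {"fingers": -1, "x": 0, "y": 0, "z": 0, "ax": 0, "ay": 0, "az": 0},
  ],
)

```text
clock: 11.73
tcp_pos: [0.482, 0.0782, 0.0726]
orientation: [-2.439, -1.71, -0.305]
contact_force: [-5.1, 0.0, 13.5]
grip_width: 0.018
gripper_force: 111.4
```

Emit:
arm_command(
  rows=[
    {"fingers": -1, "x": 0, "y": 0, "z": 0, "ax": 0, "ay": 0.4, "az": 0},
    {"fingers": -1, "x": 0, "y": 0, "z": 0, "ax": 0, "ay": 0, "az": 0},
  ],
)

```text
clock: 11.9
tcp_pos: [0.482, 0.0782, 0.0727]
orientation: [-2.435, -1.707, -0.313]
contact_force: [-4.7, 0.1, 14.2]
grip_width: 0.0176
gripper_force: 111.5
```

```bash
python3 - <<'E'
from h import *
o,M=st(); p0=o['tcp_pos']+.0062*M[:,2]; print('moment',o['moment'].round(2))
f=grab('wrist','w10'); q,d=cyl(f,p0,A)
E
```

```text
t 11.9 q [ 0.46  0.47 -0.71  2.17  0.16  0.48 -0.66] p [0.482  0.0782 0.0727] F [-4.7  0.1 14.2] w 0.0176 111.5
R [[0.33, 0.94, 0.083], [0.909, -0.34, 0.242], [0.256, -0.004, -0.967]]
moment [0.48 1.17 0.3 ]
n 6736 axis pt [0.4825 0.0797 0.0675] dir [ 0.3291  0.9441 -0.0194] yaw err deg 0.18 pitch -1.11 res 0.0008 foot s 0.0726
```

Turning the tool did not change the tube's pitch, so the seat itself holds it. I compare it with the deck's apparent pitch in the same frame.

```bash
python3 - <<'E'
from h import *
B=np.array([A[1],-A[0],0])
f=load('w10'); c=cloud(f); P=c[f['depth']>0]; l=P-C; a=l@A;b=l@B
k=(abs(a)<.085)&(abs(b)>.025)&(abs(b)<.053)&(P[:,2]>.035)&(P[:,2]<.055)
X=np.c_[a[k],b[k],np.ones(k.sum())]; z=P[k,2]
for _ in range(4):
    s=np.linalg.lstsq(X,z,rcond=None)[0]; g=abs(X@s-z)<.0015; X,z=X[g],z[g]
print(len(z),'a range',X[:,0].min(),X[:,0].max(),'pitch deg',np.degrees(s[0]),'roll',np.degrees(s[1]),'z0 at mid',s[2])
# cap top over the deck: highest points of cap region
k=(a<-.045)&(a>-.075)&(abs(b)<.02)&(P[:,2]>.05); print('cap',k.sum(),np.percentile(P[k,2],[50,99]) if k.any() else '')
f=load('side9'); c=cloud(f); P=c[f['depth']>0]; l=P-C; a=l@A;b=l@B
for lo,hi in((-.068,-.046),(-.02,-.012),(.015,.025),(.04,.065)):
    k=(a>lo)&(a<hi)&(abs(b)<.012)&(P[:,2]>.06)&(P[:,2]<.1); print(lo,k.sum(),np.percentile(P[k,2],[50,90]).round(4) if k.any() else '')
E
```

```text
18032 a range -0.08170383931537206 0.08499873609334582 pitch deg 0.05950478790163783 roll -0.06875690405601996 z0 at mid 0.04530451237089858
cap 1005 [0.08152508 0.08416895]
-0.068 1 [0.0785 0.0785]
-0.02 10 [0.0824 0.0933]
0.015 18 [0.0795 0.081 ]
0.04 44 [0.0796 0.0817]
```

The deck reads level, so the tilt is real: the foot end is at its seat and the cap end is 1–2 mm high. Possibly a fingertip touches the strip or deck, so I check the pad geometry in the tool frame.

```bash
python3 - <<'E'
from h import *
f=load('w10'); c=cloud(f); o,M=st(); P=c[f['depth']>0]; T=(P-o['tcp_pos'])@M*1000
q=np.array([.4825,.0797,.0675]); d=np.array([.3291,.9441,-.0194]); w=P-q; rad=np.linalg.norm(w-np.outer(w@d,d),axis=1)*1000
k=(abs(T[:,1])<45)&(T[:,0]>2)&(T[:,0]<18)&(rad>16.5)&(P[:,2]>.049)&(T[:,2]>-50)
for lo in range(-50,26,6):
    for s in(-1,1):
        m=k&(T[:,2]>=lo)&(T[:,2]<lo+6)&(T[:,1]*s>0)
        if m.sum()>3: print(lo,s,m.sum(),'|y| ',np.percentile(abs(T[m,1]),[2,50,98]).round(1),'x',np.percentile(T[m,0],[2,98]).round(1),'zmin',P[m,2].min().round(4))
E
```

```text
t 11.95 q [ 0.46  0.47 -0.71  2.17  0.16  0.48 -0.66] p [0.482  0.0782 0.0727] F [-5.5 -0.2 13.5] w 0.0178 111.5
R [[0.33, 0.94, 0.083], [0.909, -0.34, 0.242], [0.256, -0.004, -0.967]]
-50 -1 798 |y|  [10.5 20.1 38.8] x [ 4.5 14.4] zmin 0.1167
-50 1 789 |y|  [10.7 20.4 38.8] x [ 4.  14.4] zmin 0.1162
-44 -1 331 |y|  [ 8.9 11.8 27.2] x [ 2.7 13.2] zmin 0.1103
-44 1 350 |y|  [ 9.2 12.1 27.4] x [ 2.5 13.4] zmin 0.11
-38 -1 234 |y|  [ 8.7 12.1 22. ] x [ 3.6 12.1] zmin 0.1047
-38 1 235 |y|  [ 9.  12.5 22.1] x [ 3.8 12.2] zmin 0.1051
-32 -1 293 |y|  [ 8.8 14.6 22.2] x [ 5.3 12. ] zmin 0.0999
-32 1 286 |y|  [ 9.  14.8 22.4] x [ 5.4 12.1] zmin 0.0997
-26 -1 272 |y|  [ 8.8 14.8 22.1] x [ 4.1 12.1] zmin 0.094
-26 1 269 |y|  [ 9.  14.5 22.4] x [ 4.3 12.2] zmin 0.0939
-20 -1 238 |y|  [ 8.8 14.5 22. ] x [ 4.2 12.1] zmin 0.0882
-20 1 235 |y|  [ 9.  14.8 22.3] x [ 4.5 12.2] zmin 0.088
-14 -1 194 |y|  [ 8.8 14.4 21.7] x [ 3.7 12. ] zmin 0.0818
-14 1 188 |y|  [ 9.  14.8 22. ] x [ 4. 12.] zmin 0.082
-8 -1 56 |y|  [ 8.8 12.2 19.4] x [ 6.9 12.1] zmin 0.0805
-8 1 55 |y|  [ 9.  12.6 20.1] x [ 7.1 12.2] zmin 0.08
```

The pads straddle the upper part of the tube and are clear of the deck. My fit, though, takes in the clip beads within 22 mm of the axis, which can fake the tilt. I redo it without the bead zone.

```bash
python3 - <<'E'
from h import *
f=load('w10'); c=cloud(f); P=c[f['depth']>0]; B=np.array([A[1],-A[0],0]); l=P-C; a=l@A; b=l@B
for lo,hi in((.012,.018),(.018,.024),(.042,.05),(.05,.058),(.058,.066),(.066,.071)):
    k=(a>lo)&(a<hi)&(abs(b)<.013)&(P[:,2]>.06)&(P[:,2]<.09); Q=np.c_[b[k],P[k,2]]
    if len(Q)<20: print(lo,len(Q)); continue
    s=least_squares(lambda v:np.hypot(Q[:,0]-v[0],Q[:,1]-v[1])-.015,[0,.066],loss='soft_l1',f_scale=.0005); print(lo,len(Q),'axis b,z',s.x.round(4),'ridge',np.percentile(Q[:,1],98).round(4))
k=(a<-.045)&(a>-.068)&(abs(b)<.016)&(P[:,2]>.06)&(P[:,2]<.09); Q=np.c_[b[k],P[k,2]]
s=least_squares(lambda v:np.hypot(Q[:,0]-v[0],Q[:,1]-v[1])-.017,[0,.066],loss='soft_l1',f_scale=.0005); print('cap',len(Q),s.x.round(4),np.percentile(a[k],[2,98]))
E
```

```text
0.012 691 axis b,z [-0.0004  0.0665] ridge 0.0823
0.018 695 axis b,z [-0.0005  0.0665] ridge 0.0824
0.042 970 axis b,z [-0.0005  0.0665] ridge 0.0823
0.05 981 axis b,z [-0.0005  0.0665] ridge 0.0824
0.058 982 axis b,z [-0.0005  0.0662] ridge 0.0821
0.066 623 axis b,z [-0.0006  0.0661] ridge 0.0818
cap 1005 [-0.0003  0.0661] [-0.05389333 -0.04519492]
```

With the beads left out, the tube is level: axis at 66.5 mm on the foot side and 66.1 mm at the cap, so it is home in both clips. I trim the push to about 11 N and hold.

Emit:
arm_command(
  rows=[
    {"fingers": -1, "x": 0, "y": -0.0002, "z": -0.00015, "ax": 0, "ay": 0, "az": 0},
    {"fingers": -1, "x": 0, "y": 0, "z": 0, "ax": 0, "ay": 0, "az": 0},
    {"fingers": -1, "x": 0, "y": 0, "z": 0, "ax": 0, "ay": 0, "az": 0},
    {"fingers": -1, "x": 0, "y": 0, "z": 0, "ax": 0, "ay": 0, "az": 0},
    {"fingers": -1, "x": 0, "y": 0, "z": 0, "ax": 0, "ay": 0, "az": 0},
    {"fingers": -1, "x": 0, "y": 0, "z": 0, "ax": 0, "ay": 0, "az": 0},
  ],
)

```text
clock: 12.45
tcp_pos: [0.482, 0.0782, 0.0727]
orientation: [-2.435, -1.707, -0.313]
contact_force: [-3.8, 0.4, 10.7]
grip_width: 0.0181
gripper_force: 110.3
```

```bash
python3 -c "
from h import *
st(); print(r.hand_in())"
```

```text
t 12.45 q [ 0.46  0.47 -0.71  2.17  0.16  0.48 -0.66] p [0.482  0.0782 0.0727] F [-3.8  0.4 10.7] w 0.0181 110.3
R [[0.33, 0.94, 0.084], [0.909, -0.34, 0.242], [0.256, -0.004, -0.967]]
the job is handed in; nothing more can be done
None
```

The blue tube is snapped home in both clips of the larger rocker, measured level with its axis about 66 mm above the bench; I handed in at 12.45 s, still pressing it down with about 11 N.

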